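# Counter-hold the pivot bolt of the extraction arm while its nut is run up

### The arm

A 7-joint arm with a two-finger parallel gripper is mounted at the origin on the work surface. World frame = base frame: x ahead of the robot, y to its left, z up, the work surface at z = 0. Lengths are in m, angles in rad, forces in N, time in s.
With the tool pointing down it reaches from about 0.4 to 0.85 m from the base axis. Payload 4.5 kg.
Tool frame: the origin (TCP) lies on the centre line of the jaws, within the pads' length; the fingertips stand 14 mm ahead of it and the grasp point (between the pads) lies 5 mm behind it (r.tcp_to_tips is the z of the fingertips in the tool frame, in m); z points along the fingers, y is the direction in which the jaws open and shut (so a half turn about z gives the same grasp; the last joint's range is limited). The gripper opens to 88 mm and grips with 3 to 60 N. Pads are 18 mm wide; open, the fingers measure 123 mm over their backs; the gripper's body (75 mm by 187 mm) begins 45 mm behind the grasp point.
Start: joints at [1.173, 0.689, -0.195, 1.565, 0.157, 0.902, -0.215], TCP at [0.262, -0.568, 0.253] pointing down, gripper open.
Joint ranges: [-3.01, 3.01], [-0.46, 2.08], [-1.47, 1.51], [0.13, 2.56], [-1, 4.14], [0.04, 2.09], [-2.66, 2.66]. Speed limits (rad/s): [2.57, 2.57, 3.14, 3.14, 3.14, 3.14, 3.14].

### API

Orientations are given as a unit quaternion [x, y, z, w].
In Python, from plant import r, viewer gives the robot as it stands.
- The arm moves only by the shell command python3 -m inch 'ROWS' [FORCE]. ROWS is JSON, a list of rows, each a list of 3 entries, a list of its own where there are three numbers: the closure, from 0 (fully open) to 1 (shut), then the shift along the tool's x, y, z in cm, then the turn about the tool's z in degrees. In form: [[fingers, [x, y, z], yaw], ...]. A call has 1 to 20 rows; each row is the pose to reach, as a shift and turn from the pose commanded when the call began, along the tool's axes at that moment; what a row does not reach only later rows make up. A row lasts 1/10 s, in which the tool goes at most 50 mm and 8.59 degrees, less where a joint would pass 70% of its speed; a pose out of reach is approached as far as the arm can. A call with a gripper value outside its range is refused whole. The fingers move at their own pace and stop on an object; FORCE is the grip in N (left out, the last holds). Time passes only in rows, so rows that repeat a pose let the fingers close. It gives the time, the measured TCP pose, the force and the opening at its end, in the units of the state.
- r.get_state(): the state, without advancing time (a new reading comes with each control period).
- viewer.snapshot(name): name is "side" or "top" or "wrist"; returns the picture (420x560x3 uint8, red, green, blue); there is no depth.
- viewer.camera_params(name): a dict with "intrinsics" (3x3 intrinsics, pixels), "world_to_cam" (4x4, takes a point from world to camera coordinates). Camera axes: x right, y up, looking along -z (the intrinsics and any distortion apply to the point x, -y, -z); pixel columns grow to the right and rows downward; lengths in m; the calibration is good to about 2 mm. A picture is of the moment at which its call begins: read the wrist's pose just before it. camera_params takes no time and is no camera call; for the wrist camera it gives the pose at the moment of the call.
- r.finish_job(): hands the job in, once; it reports no verdict.
Trained networks look in the newest picture that a camera, given by its name, has taken for a name from the list of things; names that differ only in an ending like _2 or _b are one class to them, and where a whole thing is asked for, a point or a joint stands for the part that bears it (a point fixed in the world has none). Each returns a list of dicts, best first, with "p" (0 to 1); they miss things now and then, are a little off and sometimes report something else, mostly with a low value. They report only what shows in the picture. A call takes as long as a camera call.
- viewer.outline_of(camera, name): "pixels" (420x560 bool, what is visible of it) and "bbox" ([left, top, width, height] in pixels, round what is visible of it).
The state is a dict: "clock": time; "q": joint angles; "qd": joint speeds; "joint_torque": joint torques, N m; "tool_pos": TCP position; "eef_rot": TCP orientation; "contact_force": force on the tool from outside, world axes, zero at the start; "moment": the same for the moment, N m; "opening": opening from 0.0 (shut) to 1.0 (fully open).
Only numpy, scipy, OpenCV 4.12 (cv2) and the standard library are available. Lean on these libraries where they do the work, as an engineer would, in place of code of your own. Each camera call takes 0.05 s, during which the arm holds its last target.

### The job

The pivot nut on the table bracket of the fume extraction arm is loose and its bolt spins with it. Swing the brake release lever on the tail of the slow nut runner (the small gear motor) all the way over, away from the bracket, so that it starts to drive the nut; then reach down into the gap between the bracket's two upright plates, grip the bolt's hexagon head firmly across its flats and hold it from turning until the nut has run up tight and the motor has stalled, some ten seconds. Finish still gripping the head, the lever left over, without knocking over or shoving the glassware or the tube rack.

Things in the scene. Friction and masses are not known exactly. Their poses are not given: they have to be found in the camera images.
- bracket: Whole fixed assembly. Origin on the bench below the bolt axis, in the plane of the back face of the main upright plate. y: the bolt axis (level, 115 mm up), from motor and nut towards the bolt head; z up; x along the plates, the way the arm's tube lies. In this frame, mm: main plate y -8 to 0, x +-50, top z 153; rear plate y 48 to 54, x +-50, top z 143; base plate top z 8.
- gap (a point): Middle of the gap between the two plates, at the height of the main plate's top: (0, 24, 153) mm in the bracket's frame. The gap is 48 mm wide (bracket's y), open above and at both x ends; the bolt head sits in it, its axis 38 mm lower. Axes as the bracket's.
- gearbox (a point): Top centre of the grey gearbox, (0, -113, 152) mm in the bracket's frame, 74 mm square, y -92 to -134. Behind it motor (to y -196) and black brake housing (to y -234), tops z 148, terminal box at the side to x 57. Before it the 44 mm socket on the nut (y -53 to -86) and the white arm knuckle (84 mm across, y -10 to -44, top z 157); arm tube 50 mm thick at y -33, z 115, to x 297.
- brake_lever (a joint): Release lever on the tail of the motor: 9 mm rod with ball knob, hinge at (0, -213, 155) mm in the bracket's frame about its x axis, knob centre 75 mm out. Rad: 0 = brake on, leaning 0.35 from upright towards +y (bolt); grows as the knob goes towards -y; 0.8 = all the way over, on its stop. About 3 N at the knob moves it; it stays where left. The motor runs from about 0.35 on.
- lever_knob (a point): Centre of the lever's black ball knob, 24 mm across, about 225 mm above the bench.
- bolt_head: Steel hexagon head in the gap, 30 mm across flats, 34.6 across corners, 13 thick. Origin: its centre, at (0, 14.5, 115) mm in the bracket's frame (y 8 to 21; a 28 mm sleeve fills y 0 to 8). Its y is the bolt axis; turned as the bracket, two flats face +-x. Unheld it turns with the nut, 0.5 rad/s; closing fingers bring its flats square. Full motor torque 0.16 N m.
- pivot_bolt (a joint): How far the nut has been screwed onto the bolt, in rad: starts at 0 to 0.5 (loose); 2.0 = tight, where it stops. It grows only while the motor drives the nut and the head is held (about 0.3 rad/s).
- spindle (a joint): Angle of the motor's spindle with socket and nut, rad; grows as it tightens. Rate: 0 with brake on, about 0.5 rad/s with the bolt free, about 0.3 with the head held and the nut running up, 0 when stalled on the tight nut.
- beaker: Glass beaker, 76 mm across, 95 mm high, open, standing behind the rear plate; origin at the centre of its underside. To be left alone.
- cylinder: Small clear measuring cylinder, 25 mm tube on a 56 mm foot, 165 mm high, beyond the rear plate; origin at the centre of its underside. To be left alone.
- tube_rack: Blue tube rack 100 x 200 mm with capped tubes, 80 mm high; origin at the centre of its underside. To be left alone.

How it is judged:
On the way, in this order (a step that is already met when the one before it is completed fails the run):
1. the brake release lever has been swung all the way over (value of joint brake_lever above 0.68 rad), for 0.2 s.
2. the bolt head is gripped and the nut runs up on the bolt (contact force between the fingers and bolt_head above 12 N and value of joint pivot_bolt above 0.9 rad), for 0.2 s.
At the end, for the whole second after the job is handed in: The lever is over (above 0.68 rad), the nut is tight on the bolt (above 1.9 of 2.0 rad), the spindle is stalled (below 0.05 rad/s), and the fingers still grip the bolt head with more than 12 N in all (both fingers together), the grasp point within 30 mm of the head's centre (value of joint pivot_bolt above 1.9 rad and contact force between the fingers and bolt_head above 12 N and distance between the grasp point and bolt_head below 0.03 m and velocity of joint spindle between -0.05 and 0.05 rad/s and value of joint brake_lever above 0.68 rad); the arm keeps its last pose, push and grip.
It fails at once if the beaker is shoved or tipped (distance of beaker from where it was at the start of the episode above 0.03 m or angle between beaker's own z axis and vertical above 0.4 rad).
It fails at once if the measuring cylinder is shoved or tipped (distance of cylinder from where it was at the start of the episode above 0.03 m or angle between cylinder's own z axis and vertical above 0.4 rad).
It fails at once if the tube rack is shoved or tipped (distance of tube_rack from where it was at the start of the episode above 0.03 m or angle between tube_rack's own z axis and vertical above 0.4 rad).
It also fails if it takes over 56 s, if anything falls off the work surface, if the arm or the gripper's body presses on something with over 40 N, if the wrist force passes 120 N, or if a joint passes its speed limit or range.

## Working session

There is one attempt and no reset: what is moved stays moved. The work goes in short steps, Python scripts to look and compute and a shell command to move; the robot and the scene stay as the last step left them, time stands still between calls to the robot, and variables do not carry over. Pictures are saved under pics/ and viewed, and the job is handed in when it is done.

```bash
ls; mkdir -p pics
python3 - <<'E'
from plant import r, viewer
import cv2
s=r.get_state();print(s['clock'],s['tool_pos'],s['eef_rot'],s['opening'],s['contact_force'],r.tcp_to_tips)
for n in ['side','top','wrist']:
    im=viewer.snapshot(n);cv2.imwrite(f'pics/{n}0.png',im[:,:,::-1]);p=viewer.camera_params(n);print(n,p)
E
```

```text
pics
0.0 [ 0.26126443 -0.56710626  0.25192911] [ 9.76779170e-01  2.14246644e-01 -2.47081045e-04 -8.76027417e-04] 0.9992574484679801 [-0.22170619 -0.54181791 -0.5856038 ] 0.014
side {'intrinsics': array([[472.16751732,   0.        , 282.57826105],
       [  0.        , 472.16751732, 207.1822352 ],
       [  0.        ,   0.        ,   1.        ]]), 'world_to_cam': array([[-0.81463715, -0.57971427,  0.01725335,  0.46938608],
       [ 0.37224404, -0.49981635,  0.78206009, -0.34896503],
       [-0.44474789,  0.64351766,  0.62296415, -1.2901772 ],
       [ 0.        ,  0.        ,  0.        ,  1.        ]])}
top {'intrinsics': array([[418.3041994 ,   0.        , 278.14185554],
       [  0.        , 418.3041994 , 212.11152905],
       [  0.        ,   0.        ,   1.        ]]), 'world_to_cam': array([[ 3.83977968e-04, -9.99862949e-01, -1.65509872e-02,
        -1.13813308e-03],
       [ 9.91447243e-01, -1.77938710e-03,  1.30495970e-01,
        -6.04482585e-01],
       [-1.30507536e-01, -1.64595382e-02,  9.91310681e-01,
        -1.28355695e+00],
       [ 0.00000000e+00,  0.00000000e+00,  0.00000000e+00,
         1.00000000e+00]])}
wrist {'intrinsics': array([[369.04660233,   0.        , 284.34441926],
       [  0.        , 369.04660233, 208.96697302],
       [  0.        ,   0.        ,   1.        ]]), 'world_to_cam': array([[ 4.18051113e-01, -9.08423504e-01,  6.72209875e-05,
        -6.25326495e-01],
       [ 8.75152908e-01,  4.02720337e-01, -2.68185975e-01,
         3.68322722e-02],
       [ 2.43599372e-01,  1.12174274e-01,  9.63367156e-01,
        -3.87556441e-01],
       [ 0.00000000e+00,  0.00000000e+00,  0.00000000e+00,
         1.00000000e+00]])}
```

View pics/side0.png

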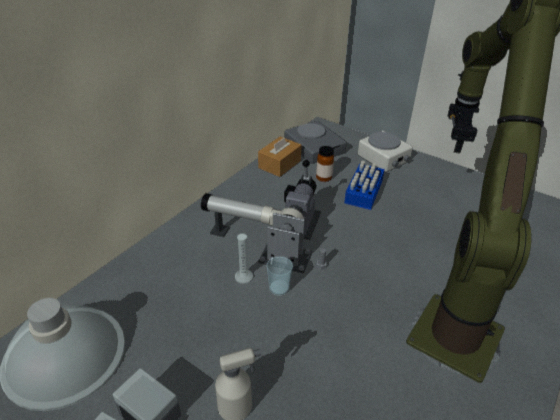

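View pics/top0.png

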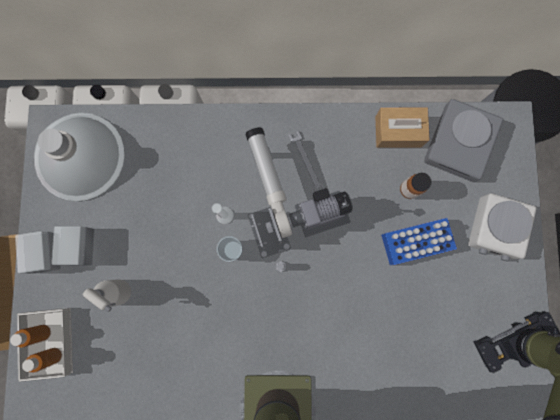

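Run:
```python
from plant import r, viewer
import cv2,numpy as np
for c in ['top','side']:
  for n in ['bracket','gap','gearbox','brake_lever','lever_knob','bolt_head','beaker','cylinder','tube_rack']:
    for d in viewer.outline_of(c,n)[:2]:
        m=d['pixels'];ys,xs=np.nonzero(m)
        print(c,n,round(d['p'],2),d['bbox'],m.sum(),xs.mean().round(1) if len(xs) else None,ys.mean().round(1) if len(xs) else None)
        cv2.imwrite(f'pics/m_{c}_{n}.png',m.astype('uint8')*255) if d['p']>.5 else 0
print(r.get_state()['clock'])
```

```text
top bracket 0.63 [243.7, 126.9, 107.3, 131.0] 4770 289.8 206.2
top gap 0.84 [245.7, 130.5, 108.5, 127.1] 4945 290.0 205.6
top gearbox 0.57 [246.5, 126.5, 106.2, 132.4] 5044 290.4 206.0
top brake_lever 0.53 [337.2, 197.9, 8.2, 5.7] 45 341.5 200.5
top lever_knob 0.7 [243.8, 128.1, 109.1, 130.3] 5085 290.0 205.6
top bolt_head 0.4 [267.6, 226.1, 2.6, 7.7] 19 269.3 227.6
top beaker 0.93 [217.1, 236.9, 25.0, 25.0] 462 229.4 248.9
top cylinder 0.7 [215.3, 203.6, 21.1, 19.7] 274 223.2 214.0
top cylinder 0.58 [216.9, 235.4, 27.3, 26.6] 468 229.4 248.9
top tube_rack 0.64 [383.9, 219.7, 74.1, 43.4] 2225 418.6 241.7
side bracket 0.74 [198.7, 161.0, 121.2, 111.6] 4806 275.3 220.5
side gap 0.64 [205.4, 161.3, 115.5, 110.0] 4763 275.5 220.7
side gearbox 0.69 [201.4, 159.9, 119.3, 113.6] 4972 274.9 220.8
side brake_lever 0.61 [303.6, 158.7, 5.4, 21.0] 91 305.6 169.7
side lever_knob 0.59 [200.3, 160.0, 118.1, 111.5] 4986 274.7 220.6
side lever_knob 0.59 [281.3, 224.3, 10.3, 7.7] 52 286.5 227.2
side bolt_head 0.51 [281.5, 227.0, 10.2, 4.3] 32 286.1 227.3
side beaker 0.82 [268.1, 254.5, 25.3, 39.9] 856 279.2 275.0
side cylinder 0.8 [236.0, 233.3, 19.8, 49.5] 536 242.8 261.7
side tube_rack 0.81 [343.8, 163.1, 41.0, 48.6] 1242 364.3 186.4
side tube_rack 0.66 [302.2, 157.9, 5.7, 23.6] 88 305.7 169.9
1.05
```

Run:
```python
import cv2
a=cv2.imread('pics/top0.png')[115:285,205:365];cv2.imwrite('pics/topz.png',cv2.resize(a,(640,680))[:600] if 0 else cv2.resize(a,None,fx=3.5,fy=3.5,interpolation=2))
a=cv2.imread('pics/side0.png')[145:305,190:350];cv2.imwrite('pics/sidez.png',cv2.resize(a,None,fx=3.75,fy=3.75,interpolation=2))
```

```text
(no output)
```

View pics/topz.png

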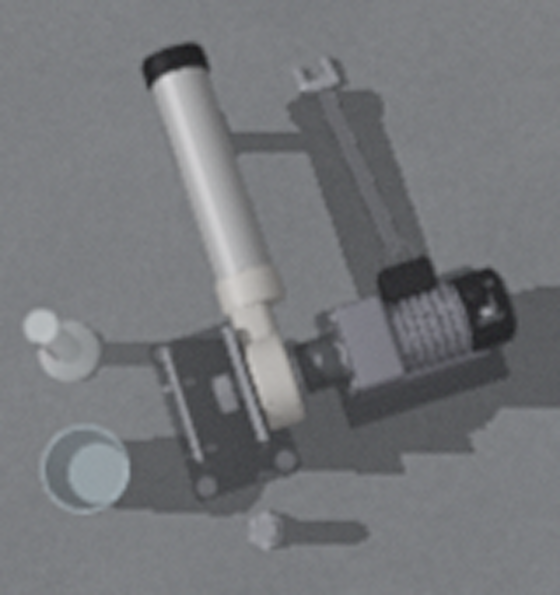

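View pics/sidez.png

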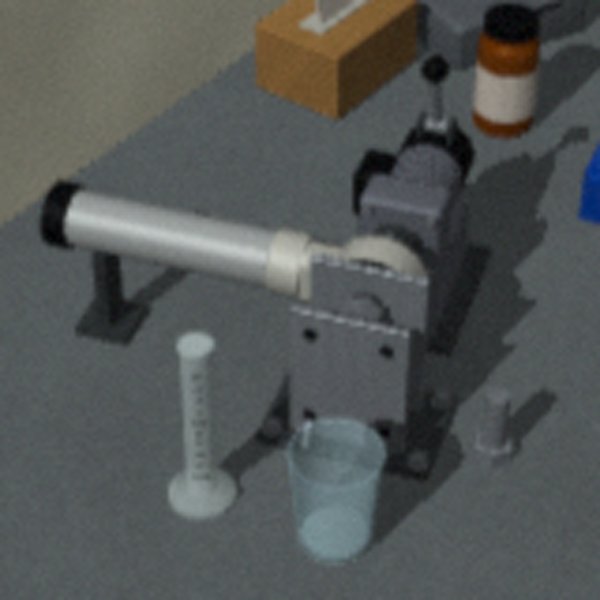

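```bash
cat > h.py <<'E'
import numpy as np,cv2
from plant import r,viewer
from scipy.spatial.transform import Rotation as R
def proj(P,p):
    P=np.atleast_2d(P);W=np.array(p['world_to_cam']);c=P@W[:3,:3].T+W[:3,3]
    c=c*[1,-1,-1];u=c@np.array(p['intrinsics']).T;return u[:,:2]/u[:,2:]
def b2w(B,pose):
    x,y,t=pose;B=np.atleast_2d(B)/1000.
    return np.c_[x+np.cos(t)*B[:,0]-np.sin(t)*B[:,1],y+np.sin(t)*B[:,0]+np.cos(t)*B[:,1],B[:,2]]
def overlay(im,p,pose,ang=0.,fn='o.png',crop=None,f=1):
    im=np.ascontiguousarray(im[:,:,::-1])
    if f!=1: im=cv2.resize(im,None,fx=f,fy=f,interpolation=2)
    def box(x0,x1,y0,y1,z0,z1,col):
        c=[(x,y,z) for x in(x0,x1) for y in(y0,y1) for z in (z0,z1)]
        q=proj(b2w(np.array(c,float),pose),p)*f
        for i in range(8):
            for b in(1,2,4):
                if not i&b: cv2.line(im,tuple(np.int32(q[i])),tuple(np.int32(q[i|b])),col,1)
    box(-50,50,-8,0,8,153,(0,0,255));box(-50,50,48,54,8,143,(0,255,0));box(-37,37,-134,-92,78,152,(255,0,255))
    box(-15,15,8,21,100,130,(255,255,0))
    a=-.35+ang;k=[[0,-213,155],[0,-213-75*np.sin(a),155+75*np.cos(a)]]
    q=proj(b2w(np.array(k,float),pose),p)*f
    cv2.line(im,tuple(np.int32(q[0])),tuple(np.int32(q[1])),(0,255,255),1);cv2.circle(im,tuple(np.int32(q[1])),5,(0,255,255),1)
    if crop: im=im[crop[0]*f:crop[1]*f,crop[2]*f:crop[3]*f]
    cv2.imwrite(fn,im)
E
cat > fit.py <<'E'
from h import *
from scipy.optimize import least_squares
T=[((50,-4,153),(232,332)),((-50,-4,153),(264,438)),((50,51,143),(165,350)),((-50,51,143),(202,457)),((37,-92,152),(328,318)),((37,-134,152),(383,298)),((-37,-92,152),(352,390)),((-37,-134,152),(402,375))]
S=[((50,51,143),(292,308)),((-50,51,143),(411,333)),((50,-4,153),(310,255)),((-50,-4,153),(428,282)),((0,-213+75*np.sin(.35),155+75*np.cos(.35)),(433,68))]
pt,ps=viewer.camera_params('top'),viewer.camera_params('side')
tp=np.array([b for a,b in T])/3.5+[205,115];sp=np.array([b for a,b in S])/3.75+[190,145]
def f(x): return np.r_[(proj(b2w(np.array([a for a,b in T],float),x),pt)-tp).ravel(),(proj(b2w(np.array([a for a,b in S],float),x),ps)-sp).ravel()]
o=least_squares(f,[.6,0,.3],loss='soft_l1');print(o.x,f(o.x).reshape(-1,2).round(1))
np.save('pose.npy',o.x)
for n,nm in (((0,24,153),'gap'),((0,14.5,115),'head'),((0,-213+75*np.sin(.35),155+75*np.cos(.35)),'knob0'),((0,-213-75*np.sin(.45),155+75*np.cos(.45)),'knob1')): print(nm,b2w(np.array(n,float),o.x).round(4))
overlay(cv2.imread('pics/top0.png')[:,:,::-1],pt,o.x,fn='pics/ot.png',crop=(115,285,205,365),f=3)
overlay(cv2.imread('pics/side0.png')[:,:,::-1],ps,o.x,fn='pics/os.png',crop=(145,305,190,350),f=3)
E
python3 fit.py
```

```text
[0.55110184 0.01023047 0.31910529] [[-2.  -1.3]
 [-0.3  1.3]
 [-0.6 -0. ]
 [-0.6  2.1]
 [ 0.9 -2.5]
 [-1.1 -1.3]
 [ 2.2  1.1]
 [ 1.8  0.8]
 [-0.6 -0.8]
 [-0.1 -0.4]
 [ 0.3 -0.2]
 [ 0.3 -0.8]
 [-0.2  1.4]]
gap [[0.5436 0.033  0.153 ]]
head [[0.5466 0.024  0.115 ]]
knob0 [[ 0.6099 -0.1676  0.2255]]
knob1 [[ 0.6282 -0.223   0.2225]]
```

```bash
python3 -c "
import cv2,numpy as np
a=cv2.imread('pics/ot.png');b=cv2.imread('pics/os.png');h=max(a.shape[0],b.shape[0])
p=lambda i:cv2.copyMakeBorder(i,0,h-i.shape[0],0,0,0)
o=np.hstack([p(a),p(b)]);print(o.shape);cv2.imwrite('pics/ob.png',cv2.resize(o,(800,int(800*o.shape[0]/o.shape[1]))))"
```

```text
(510, 960, 3)
```

View pics/ob.png

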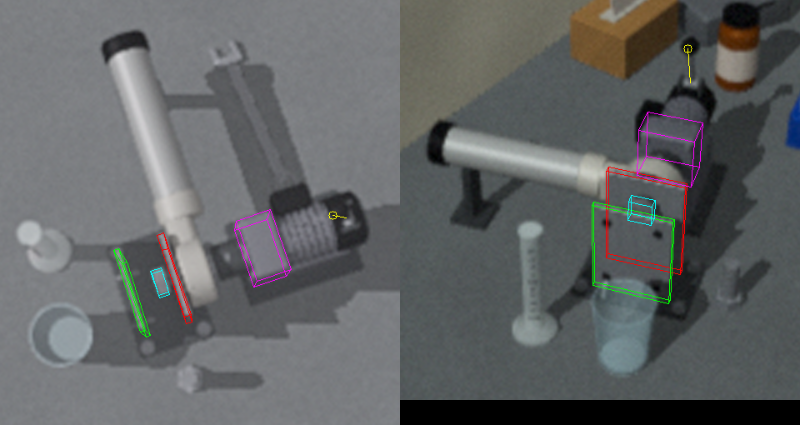

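```bash
cat > mv.py <<'E'
from h import *
def to(bp,tcpz,yaw=True,pose=None):
    """shift in tool cm + yaw deg to put TCP at bracket xy (mm), z m"""
    pose=np.load('pose.npy') if pose is None else pose
    s=r.get_state();w=b2w([bp[0],bp[1],0],pose)[0];w[2]=tcpz
    M=R.from_quat(s['eef_rot']).as_matrix()
    d=M.T@(w-s['tool_pos'])*100
    ty=np.arctan2(M[1,1],M[0,1]);dy=(pose[2]-ty+np.pi)%(2*np.pi)-np.pi
    dy=(dy+np.pi/2)%np.pi-np.pi/2
    print('clock',s['clock'],'tcp',s['tool_pos'].round(4),'shift cm',d.round(2),'yaw tool deg',np.degrees(-dy).round(2),'F',s['contact_force'].round(1),'open',round(s['opening'],3))
    tb=np.array(s['tool_pos'][:2])-pose[:2];c,n=np.cos(pose[2]),np.sin(pose[2])
    print('tcp in bracket mm',(np.array([c*tb[0]+n*tb[1],-n*tb[0]+c*tb[1]])*1000).round(1),'q',np.round(s['q'],2))
E
python3 - <<'E'
from mv import *
to((0,-150),.30)
s=r.get_state();M=R.from_quat(s['eef_rot']).as_matrix();W=viewer.camera_params('wrist')['world_to_cam'];c=-W[:3,:3].T@W[:3,3]
print('cam in tool',M.T@(c-s['tool_pos']),'view dir tool',M.T@(-W[2,:3]))
pose=np.load('pose.npy')
for cam,pp in (('top',None),):
    pass
pt,ps=viewer.camera_params('top'),viewer.camera_params('side')
# triangulate cylinder, beaker foot etc: bracket-frame of top pixels at given z
def onplane(uv,p,z):
    K=np.array(p['intrinsics']);W=np.array(p['world_to_cam']);d=np.linalg.inv(K)@[*uv,1];d=W[:3,:3].T@(d*[1,-1,-1]);c=-W[:3,:3].T@W[:3,3]
    return c+d*(z-c[2])/d[2]
for nm,uv,z in (('cylfoot',(205+68/3.5,115+352/3.5),.005),('cyltop',(205+41/3.5,115+327/3.5),.165),('beakertop',(205+85/3.5,115+467/3.5),.095),('bottle',(421,182),.1),('rack',(418.6,241.7),.08)):
    w=onplane(uv,pt,z);tb=w[:2]-pose[:2];cc,n=np.cos(pose[2]),np.sin(pose[2]);print(nm,w.round(3),'br',np.array([cc*tb[0]+n*tb[1],-n*tb[0]+cc*tb[1]])*1000)
E
```

```text
clock 1.05 tcp [ 0.2616 -0.5677  0.2528] shift cm [ 48.79 -25.46  -4.73] yaw tool deg -83.54 F [-0.2 -0.5  0.1] open 0.999
tcp in bracket mm [-456.2 -457.9] q [ 1.17  0.69 -0.19  1.57  0.16  0.9  -0.22]
cam in tool [ 0.0681865   0.00060316 -0.131168  ] view dir tool [-0.26805871  0.00123101  0.96340179]
cylfoot [0.598 0.174 0.005] br [ 95.79157627 140.40888209]
cyltop [0.599 0.173 0.165] br [ 96.42280077 139.30320172]
beakertop [0.488 0.144 0.095] br [-18.36885411 147.07653613]
bottle [ 0.688 -0.435  0.1  ] br [ -10.0233138  -465.90360524]
rack [ 0.508 -0.427  0.08 ] br [-177.7275696  -401.33932032]
```

```bash
python3 -c "
from mv import *
to((0,-100),.32)"; python3 -m inch '[[0,[0,0,-5],0],[0,[4.5,-2.2,-7],-8],[0,[9,-4.4,-7],-16],[0,[13.5,-6.6,-7],-24],[0,[18,-8.8,-7],-32],[0,[22.5,-11,-7],-40],[0,[27,-13,-7],-48],[0,[31.5,-15.2,-7],-56],[0,[36,-17.3,-7],-64],[0,[40.5,-19.5,-7],-72],[0,[45,-21.7,-7],-80],[0,[49,-23.5,-7],-83.5],[0,[53,-25,-7],-83.5],[0,[53,-25,-7],-83.5]]'
python3 -c "
from mv import *
to((0,-100),.32)
im=viewer.snapshot('wrist');cv2.imwrite('pics/w1.png',im[:,:,::-1]);np.save('w1p.npy',viewer.camera_params('wrist'),allow_pickle=True)"
```

```text
clock 1.05 tcp [ 0.2616 -0.5677  0.2528] shift cm [ 49.36 -30.43  -6.73] yaw tool deg -83.54 F [-0.2 -0.5  0.1] open 0.999
tcp in bracket mm [-456.2 -457.9] q [ 1.17  0.69 -0.19  1.57  0.16  0.9  -0.22]
clock: 2.45
tool_pos: [0.6414, -0.1108, 0.3226]
eef_rot: [0.582, 0.813, 0.003, -0.001]
contact_force: [-0.6, 0.9, -0.2]
opening: 1.005
clock 2.45 tcp [ 0.6414 -0.1108  0.3226] shift cm [ 4.36 -4.75  0.26] yaw tool deg 0.49 F [-0.6  0.9 -0.2] open 1.005
tcp in bracket mm [  47.8 -143.3] q [ 0.4   0.7  -0.59  1.38  0.4   1.17  0.1 ]
```

View pics/w1.png

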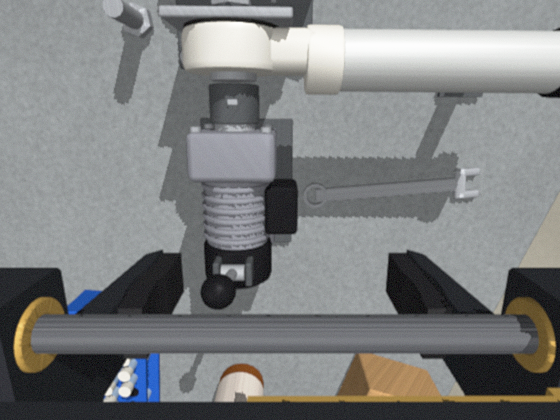

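```bash
cat >> fit.py <<'E'
pw=np.load('w1p.npy',allow_pickle=True).item()
kn=(0,-213+75*np.sin(.35),155+75*np.cos(.35))
Wp=[((37,-134,152),(277,182)),((-37,-134,152),(188,182)),(kn,(217,291)),((50,-4,153),(291,12)),((-50,-4,153),(162,12)),((0,-33,115+25),(345,32) )][:5]
wp=np.array([b for a,b in Wp],float)
def fw(x): return (proj(b2w(np.array([a for a,b in Wp],float),x),pw)-wp).ravel()
o2=least_squares(fw,o.x);print('wrist only',o2.x,fw(o2.x).reshape(-1,2).round(1))
o3=least_squares(lambda x:np.r_[f(x),fw(x)],o.x,loss='soft_l1');print('all',o3.x,fw(o3.x).reshape(-1,2).round(1),f(o3.x).reshape(-1,2).round(1))
np.save('pose.npy',o3.x)
overlay(cv2.imread('pics/w1.png')[:,:,::-1],pw,o3.x,fn='pics/ow.png')
E
python3 fit.py
```

```text
[0.55110184 0.01023047 0.31910529] [[-2.  -1.3]
 [-0.3  1.3]
 [-0.6 -0. ]
 [-0.6  2.1]
 [ 0.9 -2.5]
 [-1.1 -1.3]
 [ 2.2  1.1]
 [ 1.8  0.8]
 [-0.6 -0.8]
 [-0.1 -0.4]
 [ 0.3 -0.2]
 [ 0.3 -0.8]
 [-0.2  1.4]]
gap [[0.5436 0.033  0.153 ]]
head [[0.5466 0.024  0.115 ]]
knob0 [[ 0.6099 -0.1676  0.2255]]
knob1 [[ 0.6282 -0.223   0.2225]]
wrist only [0.55493005 0.00293336 0.31240298] [[-1.1  3.8]
 [-1.   2.8]
 [ 1.9 -6.7]
 [ 3.3  1.4]
 [-3.5 -0.3]]
all [0.55433718 0.00495847 0.31338476] [[-0.9  1.2]
 [-0.9  0.4]
 [ 2.2 -9.5]
 [ 3.5 -1.9]
 [-3.7 -3.4]] [[-0.1 -2.4]
 [ 1.5  0.2]
 [ 1.2 -1.2]
 [ 1.1  0.9]
 [ 2.8 -3.4]
 [ 0.8 -2.2]
 [ 4.   0.2]
 [ 3.6 -0. ]
 [-0.5 -2.2]
 [-0.2 -1.8]
 [ 0.5 -1.6]
 [ 0.4 -2.1]
 [ 0.2  0.4]]
```

View pics/ow.png

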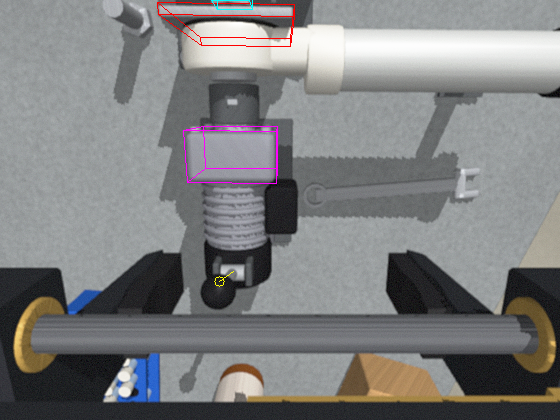

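```bash
python3 -c "
from mv import *
to((0,-145),.219)"
```

```text
clock 2.5 tcp [ 0.6397 -0.1148  0.3224] shift cm [-0.45 -4.44 10.33] yaw tool deg 0.61 F [-0.5 -0.9 -0.6] open 1.002
tcp in bracket mm [  44.3 -140.2] q [ 0.41  0.7  -0.59  1.38  0.4   1.18  0.1 ]
```

```bash
python3 -m inch '[[1,[0,-2,0],0.5],[1,[-0.4,-4.4,0],0.5],[1,[-0.4,-4.4,0],0.5],[1,[-0.4,-4.4,0],0.5],[1,[-0.4,-4.4,0],0.5],[1,[-0.4,-4.4,0],0.5],[1,[-0.4,-4.4,0],0.5]]' 20
python3 -c "
from mv import *
p=viewer.camera_params('wrist')
im=viewer.snapshot('wrist');cv2.imwrite('pics/w2.png',im[:,:,::-1]);np.save('w2p.npy',p,allow_pickle=True)
to((0,-145),.219)
overlay(im,p,np.load('pose.npy'),fn='pics/ow2.png')
overlay(im,p,[.5511,.0102,.3191],fn='pics/ow2b.png')
"
```

```text
clock: 3.2
tool_pos: [0.5982, -0.1359, 0.3227]
eef_rot: [0.589, 0.808, 0.0, 0.0]
contact_force: [0.3, -0.3, 0.1]
opening: 0.391
clock 3.25 tcp [ 0.5981 -0.136   0.3226] shift cm [ 0.25  0.18 10.36] yaw tool deg -0.18 F [ 0.1  0.2 -0.3] open 0.342
tcp in bracket mm [  -1.8 -147.6] q [ 0.47  0.65 -0.6   1.5   0.39  1.11  0.11]
```

View pics/ow2.png

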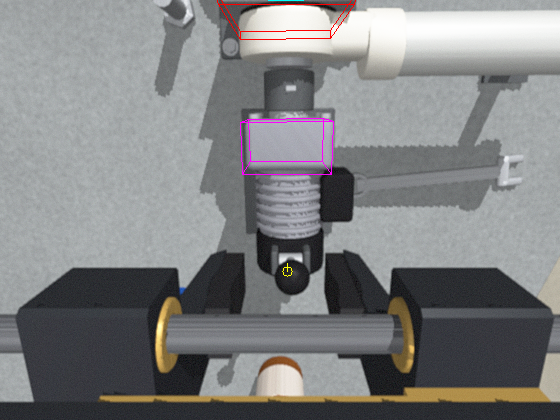

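View pics/ow2b.png

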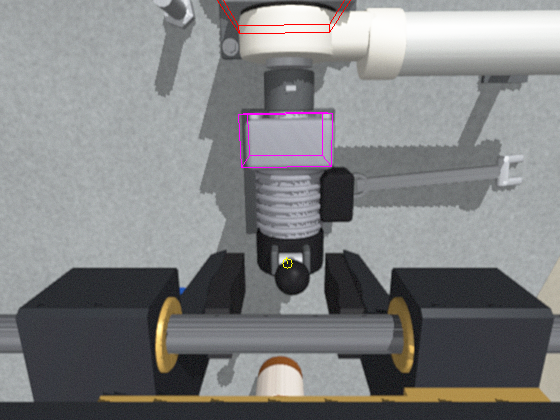

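```bash
python3 -m inch '[[1,[0.2,0.2,4],0],[1,[0.2,0.2,8],0],[1,[0.2,0.2,10.4],0],[1,[0.2,0.2,10.4],0],[1,[0.2,0.2,10.4],0],[1,[-1,0.2,10.4],0],[1,[-2,0.2,10.4],0],[1,[-3,0.2,10.4],0],[1,[-4,0.2,10.4],0],[1,[-5,0.2,10.4],0],[1,[-6,0.2,10.4],0],[1,[-6.5,0.2,10.4],0],[1,[-6.5,0.2,10.4],0]]'
python3 -c "
from mv import *
to((0,-222),.219)
p=viewer.camera_params('wrist')
im=viewer.snapshot('wrist');cv2.imwrite('pics/w3.png',im[:,:,::-1])
im=viewer.snapshot('side');cv2.imwrite('pics/s3.png',cv2.resize(im[60:300,180:460,::-1],None,fx=2.5,fy=2.5))
"
```

```text
clock: 4.55
tool_pos: [0.6199, -0.1989, 0.2185]
eef_rot: [0.59, 0.807, -0.0, 0.0]
contact_force: [0.4, 1.0, 0.2]
opening: 0.005
clock 4.55 tcp [ 0.6199 -0.1989  0.2185] shift cm [-0.78  0.06 -0.04] yaw tool deg -0.3 F [0.4 1.  0.2] open 0.005
tcp in bracket mm [  -0.5 -214.2] q [ 0.52  0.81 -0.55  1.51  0.48  0.96  0.15]
```

View pics/w3.png

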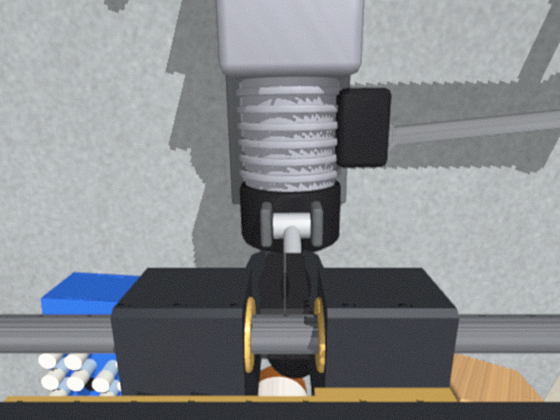

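View pics/s3.png

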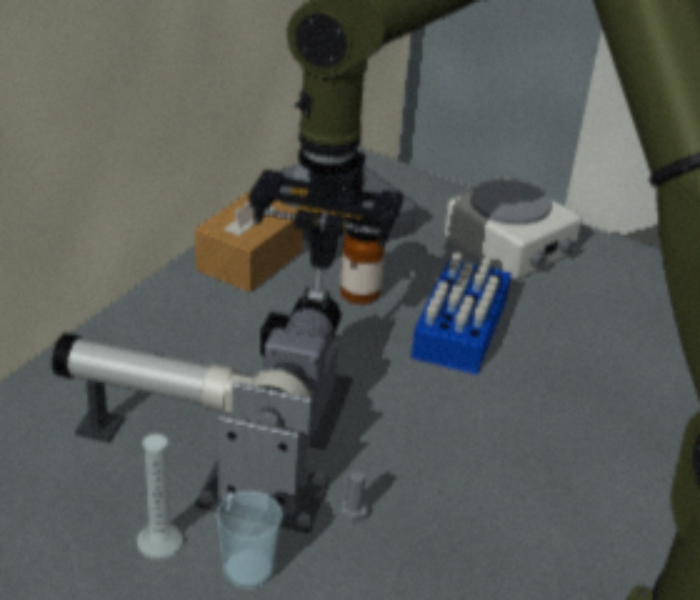

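```bash
python3 -m inch '[[1,[-0.5,0,0],0],[1,[-0.8,0,0],0],[1,[-0.8,0,0],0]]'
python3 -m inch '[[1,[-0.3,0,0],0],[1,[-0.3,0,0],0]]';python3 -m inch '[[1,[-0.2,0,0],0],[1,[-0.2,0,0],0]]'
python3 -c "
from mv import *
to((0,-222),.219)"
```

```text
clock: 4.95
tool_pos: [0.621, -0.2045, 0.2181]
eef_rot: [0.589, 0.808, -0.0, -0.002]
contact_force: [-2.1, 4.3, -1.0]
opening: 0.005
clock: 5.15
tool_pos: [0.6212, -0.2049, 0.218]
eef_rot: [0.589, 0.808, 0.0, -0.003]
contact_force: [-4.0, 7.8, 0.5]
opening: 0.006
clock: 5.35
tool_pos: [0.6213, -0.2052, 0.2179]
eef_rot: [0.588, 0.809, 0.001, -0.004]
contact_force: [-5.3, 10.0, 1.1]
opening: 0.006
clock 5.35 tcp [ 0.6213 -0.2052  0.2179] shift cm [-0.15  0.11 -0.11] yaw tool deg -0.01 F [-5.3 10.   1.1] open 0.006
tcp in bracket mm [  -1.1 -220.5] q [ 0.53  0.82 -0.55  1.49  0.47  0.98  0.17]
```

```bash
python3 -m inch '[[1,[1,0,0],0],[1,[2,0,-2],0],[0,[4,0,-6],0],[0,[8,0,-9],0],[0,[12.5,0,-9],0],[0,[17,0,-9],0],[0,[21.5,0,-9],0],[0,[24,0,-9],0],[0,[24,0,-9],0],[0,[24,0,-9],0],[0,[24,0,-9],0]]'
python3 -c "
from mv import *
p=viewer.camera_params('wrist')
im=viewer.snapshot('wrist');cv2.imwrite('pics/w4.png',im[:,:,::-1]);np.save('w4p.npy',p,allow_pickle=True)
to((0,18),.117)
overlay(im,p,np.load('pose.npy'),fn='pics/ow4.png')
for n in ('bolt_head','bracket','brake_lever'):
  for d in viewer.outline_of('wrist',n)[:2]: print(n,d['p'],d['bbox'],d['pixels'].sum())
im=viewer.snapshot('side');cv2.imwrite('pics/s4.png',cv2.resize(im[60:300,180:460,::-1],None,fx=2.5,fy=2.5))
"
```

```text
clock: 6.45
tool_pos: [0.5512, 0.0165, 0.3094]
eef_rot: [0.591, 0.807, -0.0, 0.001]
contact_force: [0.6, -0.1, 0.1]
opening: 0.799
clock 6.5 tcp [0.551  0.0165 0.3091] shift cm [ 0.64 -0.06 19.21] yaw tool deg -0.4 F [ 0.1  0.1 -1.1] open 0.843
tcp in bracket mm [ 0.4 12. ] q [ 0.25  0.57 -0.6   1.71  0.38  0.98 -0.19]
bolt_head 0.84 [268.4, 165.3, 36.1, 24.3] 686
bracket 0.63 [219.0, 110.9, 339.9, 285.2] 38090
```

View pics/ow4.png

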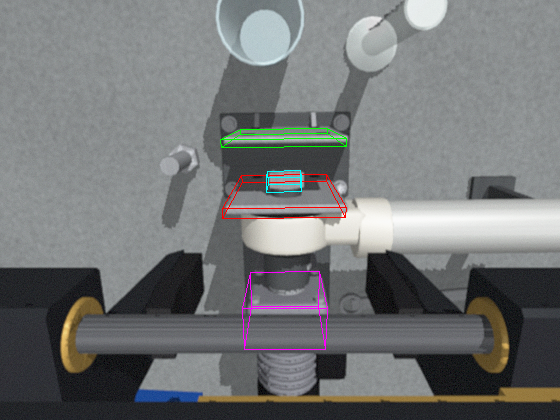

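View pics/w4.png

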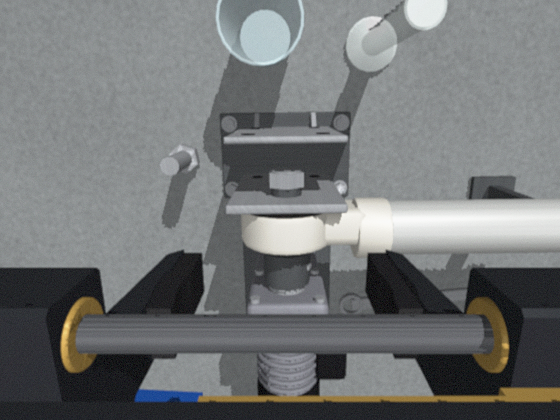

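View pics/s4.png

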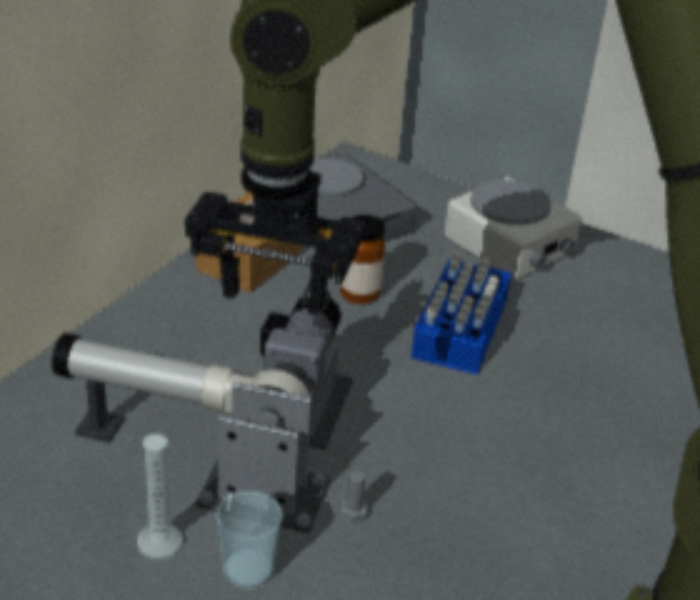

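```bash
python3 -c "
import cv2
a=cv2.imread('pics/w4.png')[105:255,205:365];cv2.imwrite('pics/w4z.png',cv2.resize(a,None,fx=4,fy=4,interpolation=2))"
```

```text
(no output)
```

View pics/w4z.png

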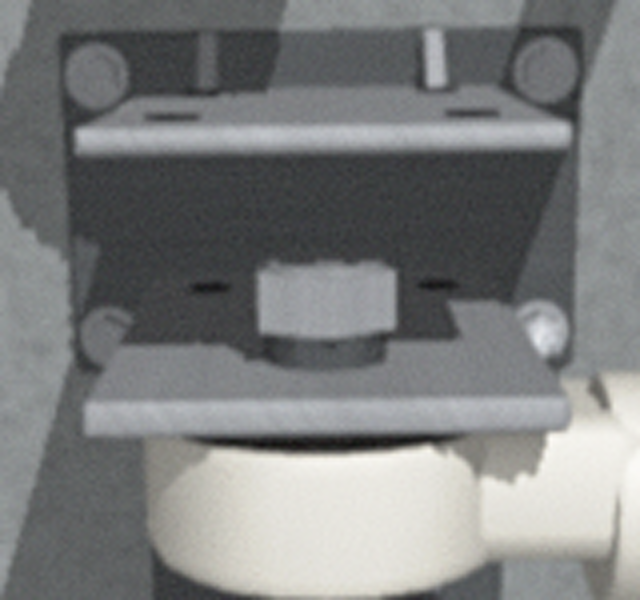

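```bash
cat > fit4.py <<'E'
from mv import *
from scipy.optimize import least_squares
p=np.load('w4p.npy',allow_pickle=True).item()
A=[((-50,0,153),(85,402)),((50,0,153),(570,395)),((-50,-8,153),(87,435)),((50,-8,153),(570,430)),((-50,48,143),(75,152)),((50,48,143),(572,148)),((-50,54,143),(78,127)),((50,54,143),(572,123))]
B=np.array([a for a,b in A],float);u=np.array([b for a,b in A])/4+[205,105]
f=lambda x:(proj(b2w(B,x),p)-u).ravel()
o=least_squares(f,np.load('pose.npy'),loss='soft_l1');print(o.x,f(o.x).reshape(-1,2).round(1).tolist())
g=lambda x:(proj(b2w(B,x[:3])+[0,0,x[3]],p)-u).ravel()
o1=least_squares(g,[*o.x,0]);print('with dz',o1.x,g(o1.x).reshape(-1,2).round(1).tolist())
np.save('pose.npy',o.x)
q=proj(b2w(np.array([[0,21,131.],[0,8,131]]),o.x),p);print('head pred zoom',(q-[205,105])*4,'seen (327,263),(327,335)')
to((0,17.5),.117)
E
python3 fit4.py
```

```text
[0.55534961 0.00853379 0.31725239] [[-1.5, -0.4], [1.3, -0.1], [-1.4, 0.8], [0.9, 0.7], [-0.4, 0.7], [0.8, 0.3], [-1.5, -0.7], [1.1, -1.1]]
with dz [ 0.55569391  0.00778239  0.31694584 -0.00465591] [[-0.4, -0.9], [0.4, -0.5], [-0.4, 0.2], [0.0, 0.1], [0.7, 1.1], [-0.1, 0.8], [-0.4, -0.1], [0.2, -0.5]]
head pred zoom [[325.25737323 275.01075997]
 [325.84758519 334.90558657]] seen (327,263),(327,335)
clock 6.7 tcp [0.5506 0.0175 0.3086] shift cm [ 0.75  0.17 19.16] yaw tool deg -0.54 F [ 0.6  0.1 -0.1] open 0.995
tcp in bracket mm [-1.7 10.1] q [ 0.25  0.57 -0.6   1.71  0.38  0.98 -0.19]
```

```bash
python3 -m inch '[[0,[0.8,0.2,3],-0.5],[0,[0.8,0.2,7],-0.5],[0,[0.8,0.2,11],-0.5],[0,[0.8,0.2,13],-0.5],[0,[0.8,0.2,13],-0.5],[0,[0.8,0.2,13],-0.5]]'
python3 -c "
from mv import *
p=viewer.camera_params('wrist');to((0,18),.117)
im=viewer.snapshot('wrist')
overlay(im,p,np.load('pose.npy'),fn='pics/ow5.png')"
```

```text
clock: 7.3
tool_pos: [0.5502, 0.0268, 0.1791]
eef_rot: [0.586, 0.81, 0.0, 0.0]
contact_force: [0.6, 0.4, 0.9]
opening: 1.001
clock 7.3 tcp [0.5502 0.0268 0.1791] shift cm [-0.1  -0.08  6.21] yaw tool deg 0.05 F [0.6 0.4 0.9] open 1.001
tcp in bracket mm [ 0.8 19. ] q [ 0.16  0.73 -0.5   1.85  0.53  0.69 -0.33]
```

View pics/ow5.png

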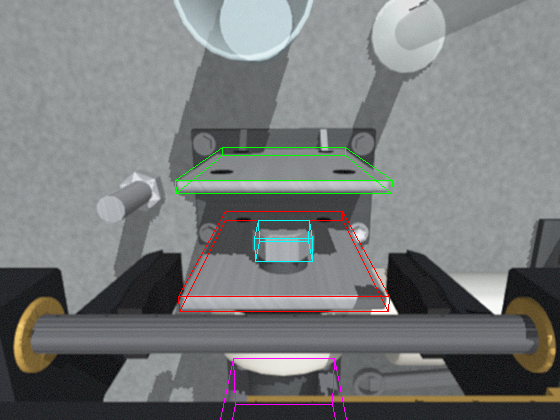

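```bash
python3 -m inch '[[0,[-0.1,0,2],0],[0,[-0.1,0,4],0],[0,[-0.1,0,5.5],0],[0,[-0.1,0,6.2],0],[0,[-0.1,0,6.2],0],[1,[-0.1,0,6.2],0],[1,[-0.1,0,6.2],0],[1,[-0.1,0,6.2],0],[1,[-0.1,0,6.2],0],[1,[-0.1,0,6.2],0],[1,[-0.1,0,6.2],0],[1,[-0.1,0,6.2],0],[1,[-0.1,0,6.2],0],[1,[-0.1,0,6.2],0],[1,[-0.1,0,6.2],0]]' 40
python3 -c "
from mv import *
p=viewer.camera_params('wrist');to((0,18),.117);print(r.get_state()['moment'])
im=viewer.snapshot('wrist');cv2.imwrite('pics/w6.png',im[:,:,::-1])"
```

```text
clock: 8.85
tool_pos: [0.5498, 0.0257, 0.1167]
eef_rot: [0.586, 0.81, -0.0, -0.0]
contact_force: [-1.9, 0.5, 0.5]
opening: 0.339
clock 8.85 tcp [0.5498 0.0257 0.1167] shift cm [-0.01 -0.01 -0.03] yaw tool deg 0.06 F [-1.9  0.5  0.5] open 0.339
tcp in bracket mm [ 0.1 18.1] q [ 0.12  0.82 -0.42  1.89  0.61  0.56 -0.4 ]
[-0.11235915  0.23508832 -0.00491391]
```

View pics/w6.png

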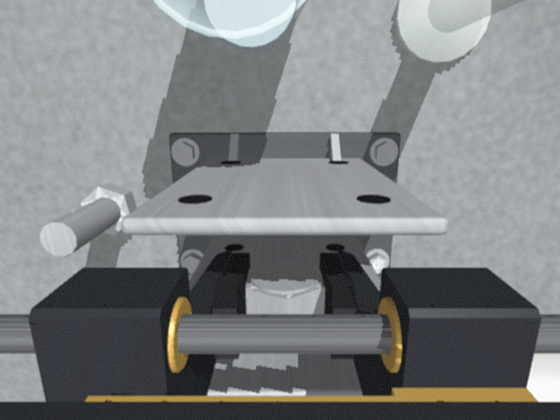

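```bash
python3 -m inch '[[1,[0,0,0],0],[1,[0,0,0],0],[1,[0,0,0],0],[1,[0,0,0],0],[1,[0,0,0],0],[1,[0,0,0],0],[1,[0,0,0],0],[1,[0,0,0],0],[1,[0,0,0],0],[1,[0,0,0],0],[1,[0,0,0],0],[1,[0,0,0],0],[1,[0,0,0],0],[1,[0,0,0],0],[1,[0,0,0],0],[1,[0,0,0],0],[1,[0,0,0],0],[1,[0,0,0],0],[1,[0,0,0],0],[1,[0,0,0],0]]' 40
python3 -c "
from mv import *
to((0,18),.117);print(r.get_state()['moment'])
for n in ('top','side','wrist'): cv2.imwrite('pics/%s7.png'%n,viewer.snapshot(n)[:,:,::-1])
im=cv2.imread('pics/side7.png');cv2.imwrite('pics/s7.png',cv2.resize(im[120:280,190:350],None,fx=3.75,fy=3.75,interpolation=2))"
```

```text
clock: 10.9
tool_pos: [0.5498, 0.0257, 0.1167]
eef_rot: [0.586, 0.81, -0.0, -0.0]
contact_force: [-4.2, -0.9, 1.7]
opening: 0.334
clock 10.9 tcp [0.5498 0.0257 0.1167] shift cm [-0.01 -0.01 -0.03] yaw tool deg 0.06 F [-4.2 -0.9  1.7] open 0.334
tcp in bracket mm [ 0.1 18.1] q [ 0.12  0.82 -0.42  1.89  0.61  0.56 -0.4 ]
[-0.24023716  0.9278671  -0.03358186]
```

View pics/s7.png

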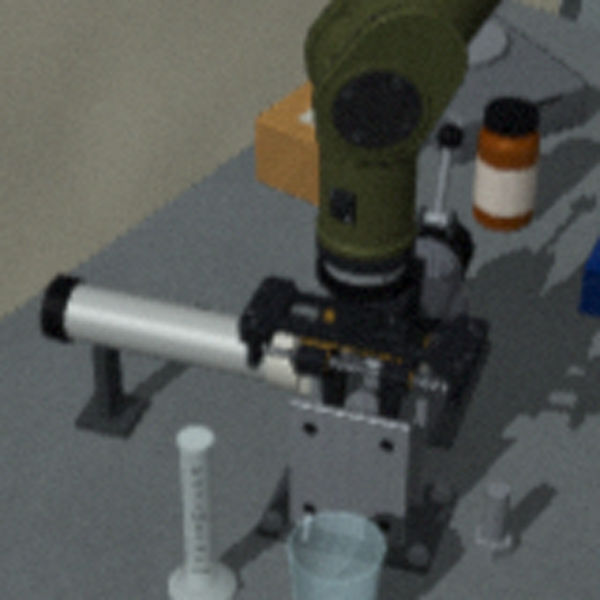

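```bash
python3 -m inch '[[1,[0,0,0],0],[1,[0,0,0],0],[1,[0,0,0],0],[1,[0,0,0],0],[1,[0,0,0],0],[1,[0,0,0],0],[1,[0,0,0],0],[1,[0,0,0],0],[1,[0,0,0],0],[1,[0,0,0],0],[1,[0,0,0],0],[1,[0,0,0],0],[1,[0,0,0],0],[1,[0,0,0],0],[1,[0,0,0],0],[1,[0,0,0],0],[1,[0,0,0],0],[1,[0,0,0],0],[1,[0,0,0],0],[1,[0,0,0],0]]' 40
python3 -c "
from mv import *
to((0,18),.117);print(r.get_state()['moment'])"
```

```text
clock: 13.05
tool_pos: [0.5498, 0.0257, 0.1166]
eef_rot: [0.586, 0.81, -0.0, -0.0]
contact_force: [-4.9, -1.0, 2.9]
opening: 0.336
clock 13.05 tcp [0.5498 0.0257 0.1166] shift cm [-0.01 -0.01 -0.04] yaw tool deg 0.06 F [-4.9 -1.   2.9] open 0.336
tcp in bracket mm [ 0.1 18.1] q [ 0.12  0.82 -0.42  1.89  0.61  0.56 -0.4 ]
[-0.26368936  1.0224157   0.05320255]
```

```bash
for i in 1; do :; done; python3 -m inch '[[1,[0,0,0],0],[1,[0,0,0],0],[1,[0,0,0],0],[1,[0,0,0],0],[1,[0,0,0],0],[1,[0,0,0],0],[1,[0,0,0],0],[1,[0,0,0],0],[1,[0,0,0],0],[1,[0,0,0],0],[1,[0,0,0],0],[1,[0,0,0],0],[1,[0,0,0],0],[1,[0,0,0],0],[1,[0,0,0],0],[1,[0,0,0],0],[1,[0,0,0],0],[1,[0,0,0],0],[1,[0,0,0],0],[1,[0,0,0],0]]' 40
python3 -c "
from mv import *
to((0,18),.117);print(r.get_state()['moment'])"
```

```text
clock: 15.05
tool_pos: [0.5498, 0.0257, 0.1166]
eef_rot: [0.586, 0.81, -0.0, -0.0]
contact_force: [-3.9, -1.2, 3.4]
opening: 0.332
clock 15.05 tcp [0.5498 0.0257 0.1166] shift cm [-0.   -0.01 -0.04] yaw tool deg 0.06 F [-3.9 -1.2  3.4] open 0.332
tcp in bracket mm [ 0.1 18. ] q [ 0.12  0.82 -0.42  1.89  0.61  0.56 -0.4 ]
[-0.29131786  1.04769469 -0.08783831]
```

```bash
python3 -m inch '[[1,[0,0,0],0],[1,[0,0,0],0],[1,[0,0,0],0],[1,[0,0,0],0],[1,[0,0,0],0],[1,[0,0,0],0],[1,[0,0,0],0],[1,[0,0,0],0],[1,[0,0,0],0],[1,[0,0,0],0],[1,[0,0,0],0],[1,[0,0,0],0],[1,[0,0,0],0],[1,[0,0,0],0],[1,[0,0,0],0],[1,[0,0,0],0],[1,[0,0,0],0],[1,[0,0,0],0],[1,[0,0,0],0],[1,[0,0,0],0]]' 40
python3 -c "
from mv import *
to((0,18),.117);print(r.get_state()['moment'])
for n in ('top','side','wrist'): cv2.imwrite('pics/%s8.png'%n,viewer.snapshot(n)[:,:,::-1])
im=cv2.imread('pics/top8.png');cv2.imwrite('pics/t8.png',cv2.resize(im[115:285,205:365],None,fx=3.5,fy=3.5,interpolation=2))"
```

```text
clock: 17.05
tool_pos: [0.5498, 0.0257, 0.1166]
eef_rot: [0.586, 0.81, -0.0, -0.0]
contact_force: [-5.4, -0.8, 2.4]
opening: 0.336
clock 17.05 tcp [0.5498 0.0257 0.1166] shift cm [-0.01 -0.01 -0.04] yaw tool deg 0.06 F [-5.4 -0.8  2.4] open 0.336
tcp in bracket mm [ 0.1 18.1] q [ 0.12  0.82 -0.42  1.89  0.61  0.56 -0.4 ]
[-0.28918138  1.02158565 -0.0269024 ]
```

View pics/t8.png

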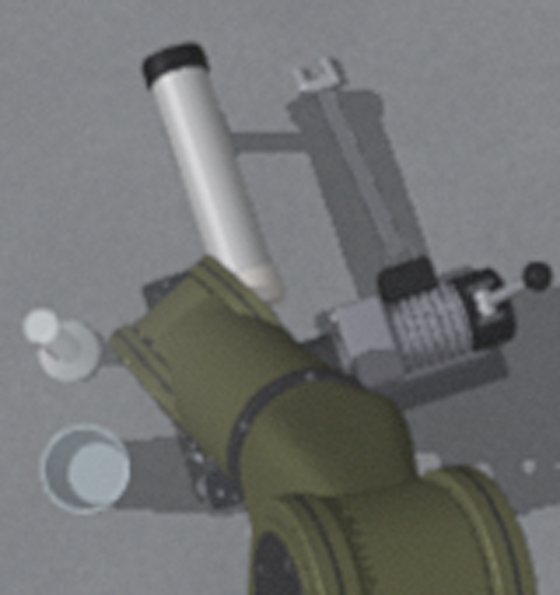

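```bash
python3 -m inch '[[1,[0,0,0],0],[1,[0,0,0],0],[1,[0,0,0],0],[1,[0,0,0],0],[1,[0,0,0],0],[1,[0,0,0],0],[1,[0,0,0],0],[1,[0,0,0],0],[1,[0,0,0],0],[1,[0,0,0],0],[1,[0,0,0],0],[1,[0,0,0],0],[1,[0,0,0],0],[1,[0,0,0],0],[1,[0,0,0],0],[1,[0,0,0],0],[1,[0,0,0],0],[1,[0,0,0],0],[1,[0,0,0],0],[1,[0,0,0],0]]' 40
python3 -c "
from mv import *
to((0,18),.117);print(r.get_state()['moment'])
pt=viewer.camera_params('top');pose=np.load('pose.npy')
for v in (.6,.68,.75,.8):
  a=v-.35;print(v,proj(b2w(np.array([[0,-213-75*np.sin(a),155+75*np.cos(a)],[0.,-213,155]]),pose),pt).round(1).tolist())
a=cv2.imread('pics/wrist7.png');p=viewer.snapshot('wrist')[:,:,::-1];b=cv2.imread('pics/wrist8.png')
cv2.imwrite('pics/cmp.png',np.vstack([cv2.resize(i[230:400,180:400],None,fx=2.,fy=2.,interpolation=2)[:190*2] for i in (a,p)])[:600])
"
```

```text
clock: 19.2
tool_pos: [0.5498, 0.0258, 0.1166]
eef_rot: [0.586, 0.81, -0.0, -0.0]
contact_force: [-5.4, -0.7, 3.5]
opening: 0.336
clock 19.2 tcp [0.5498 0.0258 0.1166] shift cm [-0.01 -0.01 -0.04] yaw tool deg 0.06 F [-5.4 -0.7  3.5] open 0.336
tcp in bracket mm [ 0.1 18.1] q [ 0.12  0.82 -0.42  1.89  0.61  0.56 -0.4 ]
[-0.25104776  1.04902729 -0.01207924]
0.6 [[354.3, 194.5], [344.1, 200.8]]
0.68 [[356.2, 194.0], [344.1, 200.8]]
0.75 [[357.7, 193.5], [344.1, 200.8]]
0.8 [[358.8, 193.2], [344.1, 200.8]]
```

View pics/cmp.png

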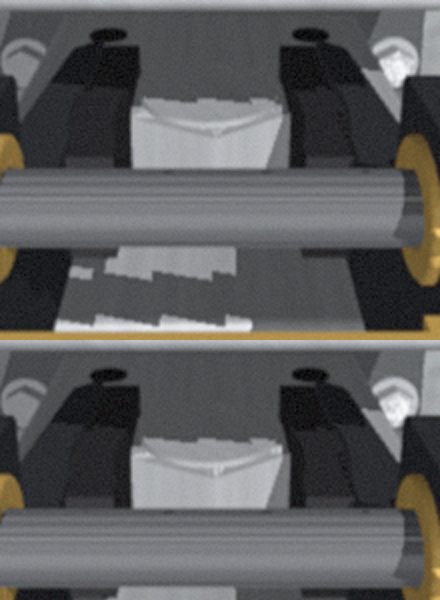

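```bash
python3 -m inch '[[1,[0,0,0],0],[1,[0,0,0],0],[1,[0,0,0],0],[1,[0,0,0],0],[1,[0,0,0],0],[1,[0,0,0],0],[1,[0,0,0],0],[1,[0,0,0],0],[1,[0,0,0],0],[1,[0,0,0],0],[1,[0,0,0],0],[1,[0,0,0],0],[1,[0,0,0],0],[1,[0,0,0],0],[1,[0,0,0],0],[1,[0,0,0],0],[1,[0,0,0],0],[1,[0,0,0],0],[1,[0,0,0],0],[1,[0,0,0],0]]' 40
python3 -m inch '[[1,[0,0,0],0],[1,[0,0,0],0],[1,[0,0,0],0],[1,[0,0,0],0],[1,[0,0,0],0],[1,[0,0,0],0],[1,[0,0,0],0],[1,[0,0,0],0],[1,[0,0,0],0],[1,[0,0,0],0],[1,[0,0,0],0],[1,[0,0,0],0],[1,[0,0,0],0],[1,[0,0,0],0],[1,[0,0,0],0],[1,[0,0,0],0],[1,[0,0,0],0],[1,[0,0,0],0],[1,[0,0,0],0],[1,[0,0,0],0]]' 40
python3 -c "
from mv import *
to((0,18),.117)
t=viewer.snapshot('top')[:,:,::-1]
A=[cv2.imread('pics/top0.png'),cv2.imread('pics/top7.png'),cv2.imread('pics/top8.png'),t]
cv2.imwrite('pics/cmp2.png',np.hstack([cv2.resize(np.ascontiguousarray(i[200:232,285:311]),None,fx=7,fy=7,interpolation=2) for i in A]))
for i in A[1:]: print(np.abs(i[208:216,293:303].astype(float)-A[3][208:216,293:303]).mean())
for n in ('beaker','cylinder','tube_rack'):
  d=viewer.outline_of('top',n)[0];print(n,d['p'],d['bbox'])
"
```

```text
clock: 21.25
tool_pos: [0.5498, 0.0257, 0.1166]
eef_rot: [0.586, 0.81, -0.0, -0.0]
contact_force: [-4.1, -0.6, 2.0]
opening: 0.339
clock: 23.25
tool_pos: [0.5498, 0.0257, 0.1166]
eef_rot: [0.586, 0.81, -0.0, -0.0]
contact_force: [-4.4, -0.9, 2.2]
opening: 0.337
clock 23.25 tcp [0.5498 0.0257 0.1166] shift cm [-0.01 -0.01 -0.04] yaw tool deg 0.06 F [-4.4 -0.9  2.2] open 0.337
tcp in bracket mm [ 0.1 18.1] q [ 0.12  0.82 -0.42  1.89  0.61  0.56 -0.4 ]
1.9833333333333334
1.6583333333333334
0.0Traceback (most recent call last):
  File "<string>", line 9, in <module>
    d=viewer.outline_of('top',n)[0];print(n,d['p'],d['bbox'])
      ~~~~~~~~~~~~~~~~~~~~~~~~~~^^^
IndexError: list index out of range
```

View pics/cmp2.png

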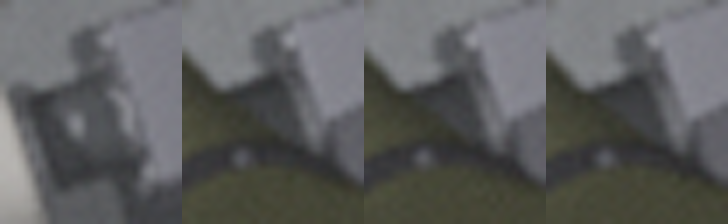

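```bash
python3 -c "
from plant import r
print(r.finish_job())"
```

```text
the job is handed in; nothing more can be done
None
```

I swung the brake lever over onto its stop, then gripped the bolt head across its flats at 40 N. I held it for about 14.5 s and handed the job in at about 23 s, still gripping.

**Lever:** In the top picture the knob is at about (358, 194) px. That matches about 0.78 rad on the 0 to 0.8 travel, above the required 0.68.

**Grip:** The opening held steady at 0.337, about 29.7 mm, which matches the 30 mm across flats. The TCP sat at (0, 18) mm in the bracket's frame and 117 mm up, so the grasp point was about 8 mm from the head's centre. In the wrist pictures the head stayed still between 10.9 s and 19.2 s. The wrist moment stayed steady from about 13 s to its last reading at 19.2 s, and the wrist force stayed near 5 N.

**Nut tight and motor stalled:** I could not confirm these directly. The socket is hidden or too coarse in the pictures, so I relied on holding well beyond the roughly 7 s the nut needs at 0.3 rad/s.

**Glassware and tube rack:** The beaker and cylinder looked unmoved in the top picture at 17 s. The last network check, in the top view, returned nothing for the first of the three, the beaker, and stopped there. The tube rack was last seen upright in a side picture at about 6.7 s and was not checked again; no move went near it after that.

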